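# Ease the book press by one notch

## Task

The mended book in the bench press has set: ease the press off by just one notch. With a fingertip lift the ratchet pawl by its thumb lever and throw it right back so that it stays up, push the handwheel backward (upper spoke away from the robot) by one tooth of the ratchet wheel, then tip the pawl forward again so that it drops fully home in the next tooth gap. Do not grip or lift anything, and leave the book and the things around the press where they are.

Things in the scene. Friction and masses are not known exactly. Their poses are not given: they have to be found in the camera images.
- press: Grey bench book press, bolted down. Origin: centre of its underside; x points away from the operator (robot side), y to the operator's left, z up. Points below are in this frame. Base 220 (x) x 250 x 20 mm; two columns at y +-95 mm; crosshead 230 mm long in y, top z 170 mm; mid housing top z 182; rack top z 226. A shaft along y (x -22, z 150 mm) carries ratchet wheel and handwheel.
- ratchet (a point): Centre of the steel ratchet wheel on the shaft's left end (x -22, y 135, z 150 mm): 84 mm diameter, 14 mm thick, 12 saw teeth 9 mm deep. The pawl lies on its top.
- hub (a point): Centre of the three-spoke handwheel on the shaft's right end (x -22, y -150, z 150 mm). The spokes are 12 mm rods, 120 degrees apart, with ball knobs. Beside them the crosshead ends at y -115 mm, z below 170 mm.
- wheel (a joint): Turn of the shaft with both wheels, rad. Positive = backward: top goes away from the robot (+x), platen rises. One notch = 0.524. 0: tooth bears on the dropped pawl in the starting notch; starts at -0.08 to -0.03 (slack). Home, the pawl stops it at about 0 or 0.53, and drops fully home from 0.15 before such a stop up to it. Stays where it is left; about 4 N at the knob turns it. Travel -0.16 to 1.4.
- spoke_knob (a point): Centre of the black ball knob (28 mm diameter) on the upper spoke, 105 mm from the shaft axis. Its z axis points outward along the spoke, y along the shaft. At wheel = 0 the spoke leans 0.35 rad from upright towards the robot (knob at x -58, y -150, z 249 mm); one notch back it leans 0.17 rad away from it (x -4, z 253 mm).
- pawl_pivot (a point): Axis of the pawl's pivot pin (along y), x 20, y 135, z 189 mm. The dark steel pawl has a hooked nose 42 mm long towards the robot and a straight 10 mm thick thumb lever 70 mm long rising from the pin. As it swings, its nose stays below z 238 mm: a finger whose end is kept above that meets only the thumb lever.
- pawl (a joint): Swing of the ratchet pawl about its pin, rad. 0: nose fully home in a tooth gap. Positive = lifted, the thumb lever going back, away from the robot. Nose clear of all teeth above about 0.25. It balances at about 0.7: below that it falls home by its weight, above it falls back onto its stop at 1.25 and stays up. About 1 N at the thumb piece moves it.
- pawl_thumb (a point): Centre of the thumb piece: cross bar, 14 mm diameter, 36 mm long along y, on the end of the thumb lever, 70 mm from the pin. Pawl home: x -20, y 135, z 246 mm (lever leans 35 degrees towards the robot). Thrown back: x 62, z 245 mm; highest on the way, z 259 mm.
- platen (a joint): Height of the platen (grey plate 170 x 150 x 16 mm lying on the book), m; driven by the wheel, 0.012 m a rad, positive up, 0 at wheel = 0.
- book: The mended book, dark red, 190 (x) x 130 (y) x 30 mm, lying loose on the press base under the platen. Origin: centre of its underside. To be left there.
- stamp: Bystander: wooden rubber stamp, 70 x 30 mm, 74 mm tall with its turned handle, standing on the counter. Origin: centre of underside.
- inkpad: Bystander: closed metal ink pad tin 112 x 72 x 21 mm. Origin: centre of underside.
- cards: Bystander: banded pack of buff cards 125 x 77 x 36 mm. Origin: centre of underside.
- bottle: Bystander: blue drinking bottle, 66 mm diameter, 190 mm tall. Origin: centre of underside.

How it is judged:
On the way, in this order (a step that is already met when the one before it is completed fails the run):
1. the pawl is lifted and thrown back past its balance point, the wheel not yet moved (value of joint pawl above 0.9 rad and value of joint wheel below 0.15 rad), for 0.2 s.
2. the wheel is pushed backward by about a notch, not two (value of joint wheel between 0.25 and 0.75 rad), for 0.2 s.
At the end, for the whole second after the job is handed in: The wheel stands one notch back (joint 0.28 to 0.60 rad from the starting notch), at rest, the platen raised by it; the pawl is fully home in that gap (joint below 0.08 rad); book, stamp, ink pad, cards and bottle are within 15 mm of where they were (value of joint wheel between 0.28 and 0.6 rad and value of joint pawl below 0.08 rad and velocity of joint wheel between -0.05 and 0.05 rad/s and velocity of joint pawl below 0.05 rad/s and value of joint platen above 0.003 m and distance of each of book, stamp, inkpad, cards, bottle from where it was at the start of the episode below 0.015 m); the robot touches nothing.
It fails at once if the wheel is backed off two notches or more (value of joint wheel above 0.95 rad).
It fails at once if the pawl's thumb piece is gripped between the fingers (distance between the grasp point and pawl_thumb below 0.009 m and contact force between the fingers and press above 1 N).
It fails at once if the upper spoke or its knob is gripped between the fingers (x of the grasp point in the frame of spoke_knob between -0.008 and 0.008 m and y of the grasp point in the frame of spoke_knob between -0.01 and 0.01 m and z of the grasp point in the frame of spoke_knob between -0.085 and 0.016 m and contact force between the fingers and press above 1 N).
It fails at once if the book is moved or lifted (distance of book from where it was at the start of the episode above 0.02 m).
It fails at once if the stamp, ink pad, cards or bottle is moved, lifted or knocked over (distance of any of stamp, inkpad, cards, bottle from where it was at the start of the episode above 0.02 m).
It also fails if it takes over 58 s, if anything falls off the work surface, if the arm or the gripper's body presses on something with over 40 N, if the wrist force passes 120 N, or if a joint passes its speed limit or range.

## Robot

A 6-joint arm with a two-finger parallel gripper is mounted at the origin on the work surface. World frame = base frame: x ahead of the robot, y to its left, z up, the work surface at z = 0. Lengths are in m, angles in rad, forces in N, time in s.
With the tool pointing down it reaches from about 0.35 to 0.975 m from the base axis. Payload 4.9 kg.
Tool frame: the origin (TCP) lies on the centre line of the jaws, within the pads' length; the fingertips stand 11 mm ahead of it and the grasp point (between the pads) lies 8 mm behind it (env.tip_reach is the distance from the TCP to the fingertips, in m); x points along the fingers, y is the direction in which the jaws open and shut, and the axes are right-handed (so a half turn about x gives the same grasp; the last joint's range is limited). The gripper opens to 85 mm and grips with 20 to 120 N. Pads are 22 mm wide; open, the fingers measure 114 mm over their backs; the gripper's body (76 mm by 85 mm) begins 54 mm behind the grasp point. The pads swing forward as they close: fully open they stand 13 mm farther back than shut.
Start: joints at [1.186, 0.053, 1.613, -0, 1.476, -0.119], TCP at [0.164, 0.603, 0.242] pointing down, gripper open.
Joint ranges: [-3.01, 3.01], [-1.01, 2.22], [0.06, 2.58], [-1.02, 4.17], [0.09, 2.62], [-3.14, 3.14]. Speed limits (rad/s): [2.57, 2.57, 3.14, 3.14, 3.14, 3.14].

## Interface

Orientations are given as a unit quaternion [w, x, y, z].
In Python, from rig import env, gripper_open, clamp, solver, imaging, order, monitor gives the robot as it stands. Calls block until the motion is done:
- env.move_pose(position, orientation): joint-space move of the TCP to a pose.
- env.line_to(position, rotation=None, feed=0.15, max_force=None): straight line of the TCP; rotation=None keeps the orientation; feed is the mean speed in m/s. With max_force (N) it stops when the force on the tool has changed by that much, and returns True; else False.
- env.move_j(angles): joint-space move.
- gripper_open() and clamp(): open the fingers fully, or close them until they stop; the grip force is fixed at half the most.
- env.wait(seconds).
- solver.inverse_kinematics(position, orientation): joint angles nearest the present ones, or None.
- imaging.read_camera(name): name is "scene" or "side" or "wrist"; returns (picture, depth): 384x512x3 uint8, blue, green, red; 384x512 float32, m along the optical axis (not along the pixel's ray), 0 where there is no reading.
- imaging.calibration(name): a dict with "fx", "fy", "cx", "cy" (pixels), "camera_from_world" (4x4, takes a point from world to camera coordinates). Camera axes: x right, y down, z forward; pixel columns grow to the right and rows downward; lengths in m; the calibration is good to about 2 mm. A picture is of the moment at which its call begins: read the wrist's pose just before it. calibration takes no time and is no camera call; for the wrist camera it gives the pose at the moment of the call.
A pose or a line that the arm cannot do raises env.PlanningError and nothing moves.
- order.hand_in(): hands the job in, once; it reports no verdict.
Readings, each from a call of its own:
- monitor.current_clock(): time.
- monitor.current_joints(): joint angles.
- monitor.current_qd(): joint speeds.
- monitor.current_joint_torque(): joint torques, N m.
- monitor.current_tool_pos(): TCP position.
- monitor.current_ee_rot(): TCP orientation.
- monitor.current_wrist_force(): force on the tool from outside, world axes, zero at the start.
- monitor.current_torque(): the same for the moment, N m.
- monitor.current_gripper_width(): opening from 0.0 (shut) to 1.0 (fully open).
Only numpy, scipy, OpenCV 4.12 (cv2) and the standard library are available. Lean on these libraries where they do the work, as an engineer would, in place of code of your own. Each camera call takes 0.05 s, during which the arm holds its last target.

## Working session

There is one attempt and no reset: what is moved stays moved. The work goes in short steps, each a Python script; the robot and the scene stay as the last script left them, time stands still between calls to the robot, and variables do not carry over. Pictures are saved under pics/ and viewed, and the job is handed in when it is done.

```bash
ls; mkdir -p pics; python3 - <<'E'
from rig import env, gripper_open, clamp, solver, imaging, order, monitor
import cv2,numpy as np
for n in ["scene","side","wrist"]:
    p,d=imaging.read_camera(n); cv2.imwrite(f"pics/{n}0.png",p); np.save(f"pics/{n}0.npy",d)
    c=imaging.calibration(n); np.save(f"pics/{n}0_T.npy",c["camera_from_world"]); print(n,c["fx"],c["fy"],c["cx"],c["cy"],np.linalg.inv(c["camera_from_world"]).round(3).tolist())
print(monitor.current_clock(),monitor.current_ee_rot(),monitor.current_tool_pos(),env.tip_reach)
E
```

```text
pics
scene 407.69155133757744 407.69155133757744 251.62737726987433 193.6926090995826 [[0.403, 0.745, -0.532, 1.027], [0.915, -0.332, 0.228, -0.173], [-0.006, -0.579, -0.816, 0.922], [0.0, 0.0, 0.0, 1.0]]
side 443.5876293924983 443.5876293924983 253.437097641042 190.09940978471465 [[-0.772, -0.449, 0.45, 0.119], [-0.636, 0.541, -0.551, 0.572], [0.004, -0.711, -0.703, 0.854], [0.0, 0.0, 0.0, 1.0]]
wrist 327.53139498240614 327.53139498240614 255.03092533154916 192.85823282092406 [[0.262, 0.918, 0.297, 0.086], [0.965, -0.249, -0.083, 0.625], [-0.003, 0.309, -0.951, 0.372], [0.0, 0.0, 0.0, 1.0]]
0.15 [ 0.70073295  0.0931648   0.70100726 -0.09424688] [0.16400564 0.6026098  0.24135602] 0.011
```

View pics/scene0.png

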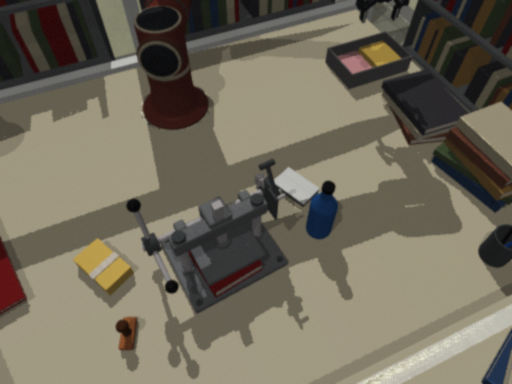

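View pics/side0.png

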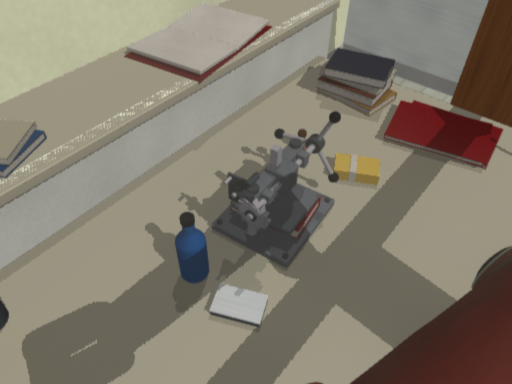

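View pics/wrist0.png

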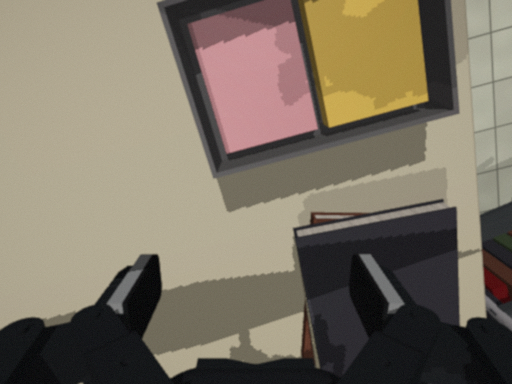

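```bash
cat > h.py <<'E'
import numpy as np,cv2
K={"scene":(407.6916,251.6274,193.6926),"side":(443.5876,253.4371,190.0994),"wrist":(327.5314,255.0309,192.8582)}
def cloud(n,tag):
    d=np.load(f"pics/{n}{tag}.npy"); T=np.linalg.inv(np.load(f"pics/{n}{tag}_T.npy")); f,cx,cy=K[n]
    v,u=np.mgrid[:384,:512]
    P=np.stack([(u-cx)/f*d,(v-cy)/f*d,d],-1)
    W=P@T[:3,:3].T+T[:3,3]; W[d<=0]=np.nan
    return W
E
python3 - <<'E'
from h import *
for n,r in (("scene",(60,150,310,350)),("side",(190,90,390,290))):
    im=cv2.imread(f"pics/{n}0.png")[r[1]:r[3],r[0]:r[2]]
    im=cv2.convertScaleAbs(im,alpha=1.6); s=3 if n=="scene" else 3
    cv2.imwrite(f"pics/{n}0c.png",cv2.resize(im,None,fx=s,fy=s,interpolation=2))
W=cloud("scene",0); print("knob",W[203:208,133:137].reshape(-1,3)[::5].round(3)); print("thumb",W[163:168,266].round(3)); print('knob2',W[286,171],W[244,152])
for n in("scene","side"):
    W=cloud(n,0); z=W[...,2]; print(n,np.nanmedian(z[abs(z)<.02]))
    m=(abs(z-.02)<.006); print(m.sum())
    m8=m.astype(np.uint8)
    nn,l,st,c=cv2.connectedComponentsWithStats(m8); print([ (s.tolist(),cc.round()) for s,cc in zip(st,c) if s[4]>200][1:])
E
```

```text
knob [[ 0.522 -0.21   0.262]
 [ 0.521 -0.209  0.257]
 [ 0.523 -0.208  0.255]
 [ 0.524 -0.207  0.251]]
thumb [[0.529 0.074 0.252]
 [0.53  0.074 0.25 ]
 [0.533 0.072 0.251]
 [0.534 0.072 0.249]
 [0.535 0.072 0.246]]
knob2 [ 0.66544788 -0.19636967  0.15072462] [ 0.56820755 -0.20460385  0.16786584]
scene 5.7833913389537805e-05
5967
[([0, 0, 56, 12, 278], array([20.,  4.])), ([335, 47, 40, 26, 420], array([355.,  60.])), ([326, 57, 84, 29, 226], array([365.,  73.])), ([144, 89, 60, 34, 413], array([176., 111.])), ([390, 106, 60, 36, 269], array([420., 132.])), ([433, 155, 67, 54, 266], array([467., 183.])), ([274, 167, 46, 37, 863], array([296., 185.])), ([161, 223, 127, 89, 2306], array([224., 273.])), ([118, 317, 19, 33, 329], array([128., 334.]))]
side -0.0006762370320337885
7681
[([0, 38, 330, 218, 1177], array([150., 156.])), ([334, 89, 63, 24, 286], array([371., 101.])), ([384, 134, 104, 33, 398], array([434., 150.])), ([212, 184, 123, 82, 2549], array([272., 232.])), ([209, 283, 60, 42, 1591], array([239., 304.]))]
```

View pics/scene0c.png

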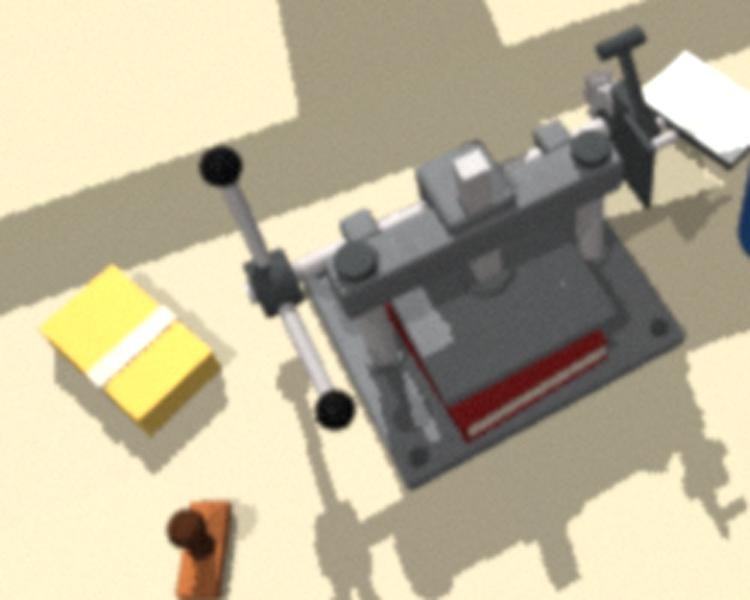

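View pics/side0c.png

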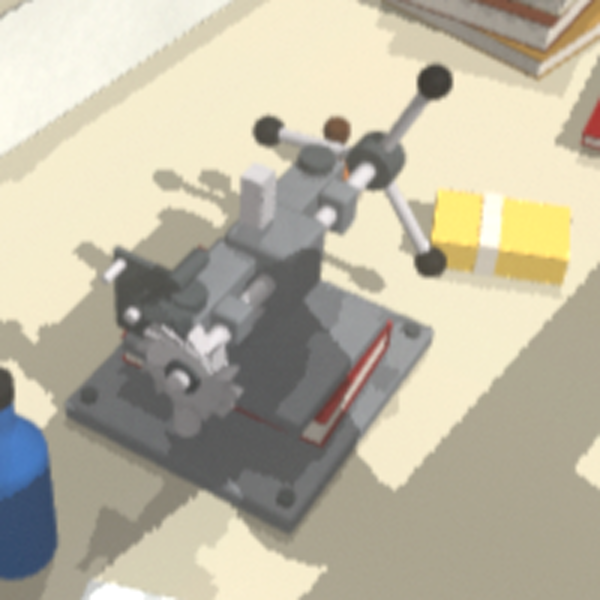

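```bash
python3 - <<'E'
from h import *
for n,(x,y,w,h) in (("scene",(161,223,127,89)),("side",(212,184,123,82))):
    W=cloud(n,0); m=np.zeros(W.shape[:2],bool); m[y:y+h,x:x+w]=1
    m&=abs(W[...,2]-.0195)<.004
    nn,l,st,c=cv2.connectedComponentsWithStats(m.astype(np.uint8)); k=1+st[1:,4].argmax(); 
    P=W[l==k][:,:2]; print(n,cv2.minAreaRect((P*1000).astype(np.float32)))
def pr(Pt,n):
    T=np.load(f"pics/{n}0_T.npy");f,cx,cy=K[n];c=T[:3,:3]@Pt+T[:3,3];return np.array([c[0]*f/c[2]+cx,c[1]*f/c[2]+cy])
# knob triangulation by dark circle: press model fit to image feature pixels
obs={"scene":{}}
im=cv2.imread("pics/scene0.png")
g=im.max(2); 
for (x,y) in((134,205),(171,286)):
    s=(g[y-12:y+13,x-12:x+13]<45); v,u=np.nonzero(s); print(u.mean()+x-12,v.mean()+y-12,len(u))
im=cv2.imread("pics/side0.png");g=im.max(2)
for (x,y) in((335,117),(279,133),(333,177)):
    s=(g[y-12:y+13,x-12:x+13]<60); v,u=np.nonzero(s); print(u.mean()+x-12,v.mean()+y-12,len(u))
E
```

```text
scene ((570.7798461914062, -55.4788818359375), (203.09866333007812, 249.98095703125), 6.110227108001709)
side ((562.6138916015625, -56.1868896484375), (220.33950805664062, 252.92428588867188), 6.191885948181152)
133.25179856115108 205.23021582733813 139
171.30088495575222 286.30973451327435 113
334.44943820224717 116.9438202247191 89
279.2641509433962 134.0566037735849 53
333.20338983050846 177.11864406779662 59
```

```bash
cat >> h.py <<'E'
def w(p,pose):
    x,y,a=pose;c,s=np.cos(a),np.sin(a);return np.array([x+c*p[0]-s*p[1],y+s*p[0]+c*p[1],p[2]])
def pr(Pt,n,tag=0):
    T=np.load(f"pics/{n}{tag}_T.npy");f,cx,cy=K[n];c=T[:3,:3]@Pt+T[:3,3];return np.array([c[0]*f/c[2]+cx,c[1]*f/c[2]+cy])
def knob(wh,k=0):
    a=wh-.35+k*2*np.pi/3; return np.array([-.022+.105*np.sin(a),-.150,.150+.105*np.cos(a)])
def thumb(p):
    a=p-np.deg2rad(35); return np.array([.020+.07*np.sin(a),.135,.189+.07*np.cos(a)])
E
python3 - <<'E'
from h import *
from scipy.optimize import least_squares
ob=[("scene",0,133.25,205.2),("scene",1,171.3,286.3),("side",0,279.3,134.),("side",1,334.4,116.9),("side",2,333.2,177.1)]
for assign in ((0,1,0,1,2),(0,1,1,0,2),(0,1,0,2,1),(0,1,2,0,1),(0,1,2,1,0),(0,1,1,2,0)):
  def f(q): return np.concatenate([pr(w(knob(q[3],k),q[:3]),n)-[u,v] for (n,_,u,v),k in zip(ob,assign)])
  r=least_squares(f,[.563,-.056,.107,-.05]); print(assign,r.x.round(4),r.cost.round(2),r.fun.round(1))
q=[.563,-.056,.107]
print(pr(w(thumb(0),q),"scene"),pr(w(thumb(0),q),"side"),w(thumb(0),q))
W=cloud("scene",0)
print("bottle",np.nanmean(W[184:190,326:331].reshape(-1,3),0),"bodytop",[W[i,j].round(3).tolist() for i,j in((225,322),(262,100),(334,128),(326,122),(185,296))])
E
```

```text
(0, 1, 0, 1, 2) [ 0.6548 -0.0785 -0.6106  0.3073] 2369.65 [ 15.8   5.4 -22.5   1.5  38.4 -19.7 -35.9  24.2  -9.9  11.1]
(0, 1, 1, 0, 2) [ 0.5622 -0.0561  0.1082 -0.0448] 0.09 [-0.1  0.1  0.1  0.1 -0.  -0.1  0.   0.2  0.2  0.2]
(0, 1, 0, 2, 1) [ 0.4155 -0.243   1.7064  1.0715] 1536.37 [ 25.   14.8 -12.4 -19.2  31.  -10.2   2.5  -7.9 -23.2  -6.1]
(0, 1, 2, 0, 1) [ 0.6022 -0.3511 -2.8367  1.0981] 711.97 [ -3.7   5.  -13.7 -24.1 -10.3  -9.3   3.6   6.1 -19.   -3.5]
(0, 1, 2, 1, 0) [ 0.6273 -0.0659 -0.1244 -1.2835] 2272.43 [ 13.1  12.4 -25.2 -30.9   8.2  19.6 -39.3 -17.6   4.5 -17.6]
(0, 1, 1, 2, 0) [ 0.5998 -0.058  -0.0141 -0.7628] 3062.57 [  4.2  -0.  -12.2 -10.9   3.3 -25.4 -31.4  53.1   9.7 -35.8]
[266.70657903 164.29282194] [251.88012983 180.07679878] [0.52854744 0.07607595 0.24634064]
bottle [0.60010798 0.19485596 0.18930833] bodytop [[0.625, 0.184, 0.069], [0.483, -0.337, 0.034], [0.675, -0.318, 0.025], [0.672, -0.318, 0.073], [0.462, 0.202, 0.021]]
```

```bash
cat >> h.py <<'E'
POSE=(0.5622,-0.0561,0.1082)
def snap(imaging,n,tag):
    T=imaging.calibration(n)["camera_from_world"];p,d=imaging.read_camera(n)
    cv2.imwrite(f"pics/{n}{tag}.png",p);np.save(f"pics/{n}{tag}.npy",d);np.save(f"pics/{n}{tag}_T.npy",T);return p,d
def crop(n,tag,r,s=3):
    im=cv2.imread(f"pics/{n}{tag}.png")[r[1]:r[3],r[0]:r[2]]
    cv2.imwrite(f"pics/{n}{tag}c.png",cv2.resize(cv2.convertScaleAbs(im,alpha=1.6),None,fx=s,fy=s,interpolation=2))
from scipy.spatial.transform import Rotation as Rn
def quat(sg=1):
    a=POSE[2];y=sg*np.array([-np.sin(a),np.cos(a),0]);x=np.array([0,0,-1.]);z=np.cross(x,y)
    return Rn.from_matrix(np.c_[x,y,z]).as_quat(scalar_first=True)
def tcp(x,y,tipz): # press mm, tip z mm -> TCP world
    p=w((x/1000,y/1000,0),POSE);p[2]=tipz/1000+.011;return p
E
python3 - <<'E'
from h import *
from rig import env, clamp, solver, imaging, monitor
for s in(1,-1): 
    for P in (tcp(-62,135,300),tcp(92,135,242),tcp(-100,-150,230)): print(s,np.round(solver.inverse_kinematics(P,quat(s)),2))
clamp()
p=monitor.current_tool_pos(); env.line_to([p[0],p[1],.36],feed=.2)
js=[solver.inverse_kinematics(tcp(-62,135,320),quat(s)) for s in(1,-1)]
d=[abs(np.array(j)-monitor.current_joints()).max() for j in js]; s=(1,-1)[int(np.argmin(d))]; print("sign",s)
env.move_pose(tcp(-62,135,320),quat(s))
print(monitor.current_clock(),monitor.current_gripper_width(),monitor.current_tool_pos(),monitor.current_wrist_force())
for n in("scene","side"): snap(imaging,n,1)
crop("scene",1,(200,80,340,240),4);crop("side",1,(150,60,330,260),3)
t=monitor.current_tool_pos();tip=np.array(t)-[0,0,.011]
print(pr(tip,"scene"),pr(tip,"side"))
E
```

```text
1 [-0.01 -0.31  1.83 -0.    1.62 -1.68]
1 [ 0.02  0.09  1.55 -0.    1.5  -1.66]
1 [-0.57 -0.19  1.84 -0.    1.49 -2.24]
-1 [-0.01 -0.31  1.83 -0.    1.62  1.46]
-1 [ 0.02  0.09  1.55 -0.    1.5   1.48]
-1 [-0.57 -0.19  1.84 -0.    1.49  0.9 ]
sign 1
3.8833 0.0010384854733098718 [0.48598194 0.07197346 0.33103322] [0.05091254 0.23903096 0.46401055]
[256.98438145 127.26455879] [271.17258055 159.94088103]
```

```bash
ls pics
```

```text
scene0.npy
scene0.png
scene0_T.npy
scene0c.png
scene1.npy
scene1.png
scene1_T.npy
scene1c.png
side0.npy
side0.png
side0_T.npy
side0c.png
side1.npy
side1.png
side1_T.npy
side1c.png
wrist0.npy
wrist0.png
wrist0_T.npy
```

View pics/scene1c.png

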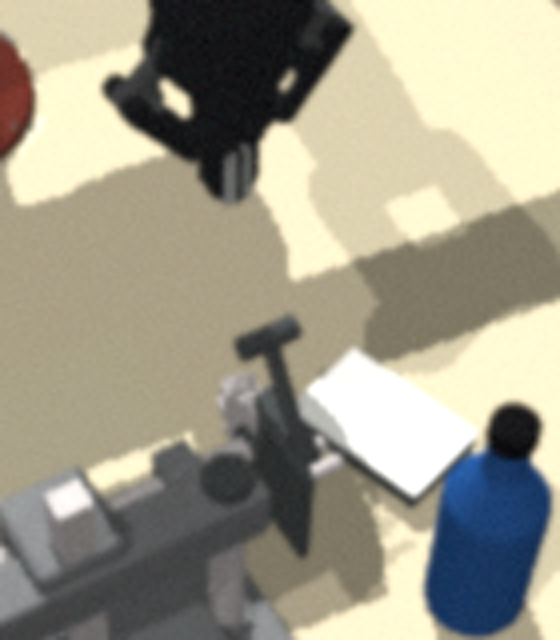

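View pics/side1c.png

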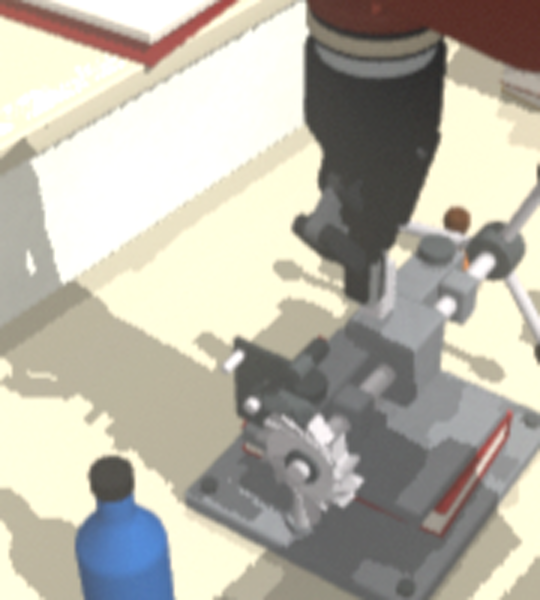

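```bash
python3 - <<'E'
from h import *
from rig import env, clamp, solver, imaging, monitor
env.line_to(tcp(-62,135,242),feed=.12)
r=env.line_to(tcp(26,135,242),feed=.06,max_force=15)
print(r,monitor.current_clock(),monitor.current_tool_pos(),tcp(26,135,242),monitor.current_wrist_force())
env.wait(.3)
for n in("scene","side"): snap(imaging,n,2)
crop("scene",2,(200,80,340,240),4);crop("side",2,(150,60,330,260),3)
E
```

```text
False 6.4 [0.57325875 0.08091876 0.25306366] [0.57346944 0.08091825 0.253     ] [-0.10708394  0.57732538 -0.12363575]
```

View pics/scene2c.png

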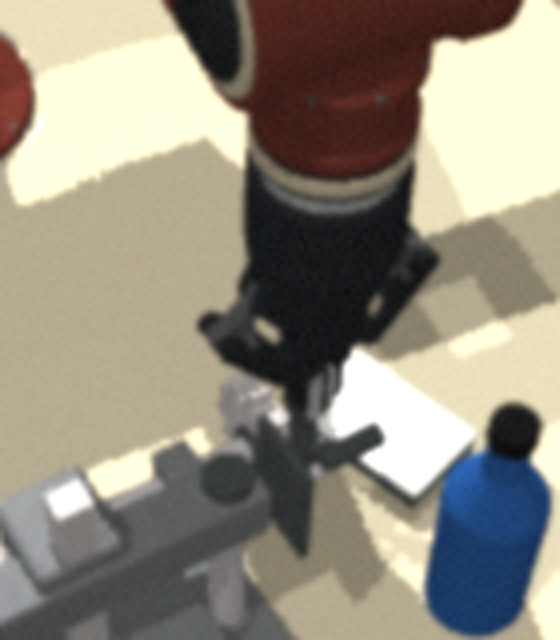

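View pics/side2c.png

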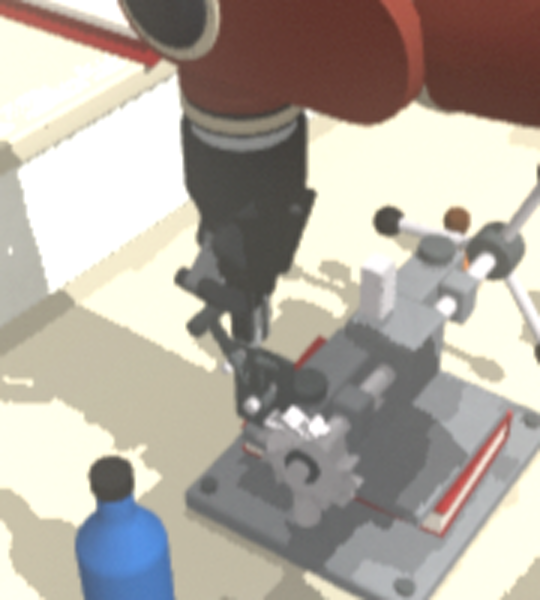

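```bash
python3 - <<'E'
from h import *
from rig import env, clamp, solver, imaging, monitor
print("thumb pred",pr(w(thumb(1.25),POSE),"scene"))
env.line_to(tcp(10,135,242),feed=.15)
env.line_to(tcp(-20,135,310),feed=.2)
env.line_to(tcp(-105,-150,310),feed=.2)
snap(imaging,"scene",3);snap(imaging,"side",3)
env.line_to(tcp(-105,-150,232),feed=.15)
r=env.line_to(tcp(-40,-150,232),feed=.04,max_force=25)
print(r,monitor.current_clock(),monitor.current_tool_pos(),tcp(-40,-150,232),monitor.current_wrist_force())
env.wait(.3)
for n in("scene","side"): snap(imaging,n,4)
for wh in(-.045,0,.3,.4,.5): print(wh,*[pr(w(knob(wh,k),POSE),n).round(1) for n in("scene","side") for k in (0,1,2)])
crop("scene",4,(100,150,300,320),3);crop("side",4,(210,70,370,260),3);crop("scene",3,(100,100,310,310),3)
E
```

```text
thumb pred [287.18122915 191.14248071]
False 11.7583 [ 0.53859276 -0.20958763  0.24299548] [ 0.53863227 -0.20954237  0.243     ] [-2.86909584  0.11787269  2.8513516 ]
-0.045 [133.2 205.3] [171.4 286.4] [148.1 240.3] [334.4 117.1] [279.3 133.9] [333.4 177.3]
0 [133.7 206.4] [171.6 287.1] [147.3 238.5] [332.8 115.9] [279.4 135.4] [334.8 177. ]
0.3 [138.6 216.1] [172.1 288.7] [141.9 226.9] [321.4 109.5] [282.1 145.5] [343.5 173.3]
0.4 [140.5 220.1] [171.8 288.3] [140.2 223.3] [317.4 108.1] [283.6 148.9] [345.9 171.4]
0.5 [142.6 224.4] [171.3 287.5] [138.6 219.8] [313.4 107.1] [285.4 152.1] [348.  169.2]
```

View pics/scene4c.png

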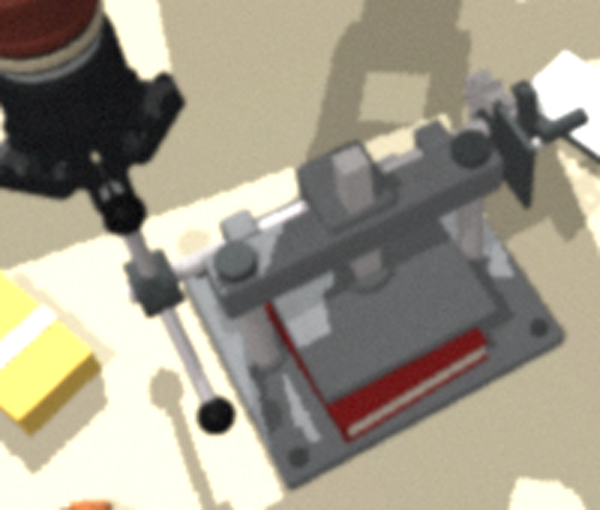

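View pics/side4c.png

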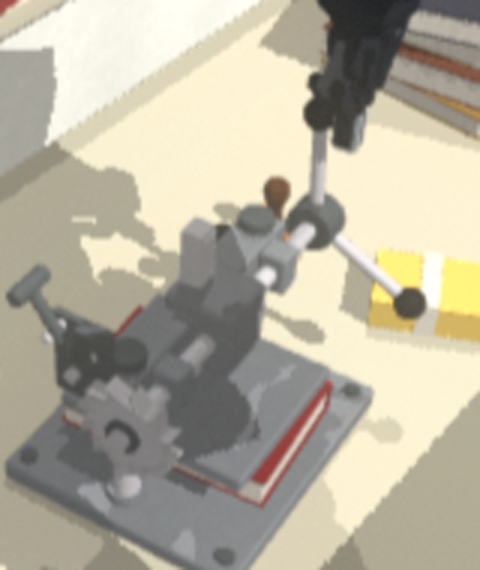

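View pics/scene3c.png

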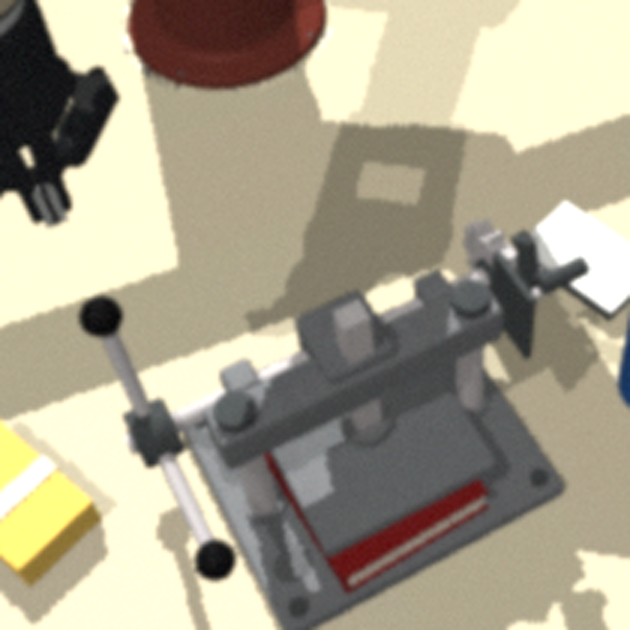

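```bash
python3 - <<'E'
from h import *
from rig import env, clamp, solver, imaging, monitor
from scipy.optimize import least_squares
env.line_to(tcp(-38,-150,232),feed=.02,max_force=25)
env.wait(.3)
env.line_to(tcp(-85,-150,232),feed=.1)
env.line_to(tcp(-95,-150,310),feed=.2)
env.line_to(tcp(-60,40,310),feed=.25)
for n in("scene","side"): snap(imaging,n,5)
obs=[]
def cen(n,x,y,t,h=10):
    g=cv2.imread(f"pics/{n}5.png").max(2);x,y=int(x),int(y);v,u=np.nonzero(g[y-h:y+h+1,x-h:x+h+1]<t);return u.mean()+x-h,v.mean()+y-h,len(u)
for n,k,t in(("scene",0,45),("scene",1,45),("side",0,60),("side",2,60)):
    c=pr(w(knob(.44,k),POSE),n);o=cen(n,*c,t);print(n,k,c.round(1),np.round(o,1));obs.append((n,k,o))
f=lambda q:np.concatenate([pr(w(knob(q[0],k),POSE),n)-o[:2] for n,k,o in obs])
r=least_squares(f,[.44]);print("wheel",r.x,r.fun.round(1),monitor.current_clock())
E
```

```text
scene 0 [141.4 221.8] [141.3 221.8 146. ]
scene 1 [171.6 288.1] [171.6 288.2  93. ]
side 0 [315.8 107.6] [311.4 105.2 216. ]
side 2 [346.8 170.6] [346.4 170.4  57. ]
wheel [0.47711057] [ 0.9  1.6 -0.2 -0.4  3.   2.   1.2 -0.7] 14.8917
```

```bash
python3 - <<'E'
from h import *
from rig import env, clamp, solver, imaging, monitor
env.line_to(tcp(96,135,310),feed=.25)
env.line_to(tcp(96,135,242),feed=.12)
r=env.line_to(tcp(27,135,242),feed=.05,max_force=15)
print(r,monitor.current_clock(),monitor.current_tool_pos(),tcp(27,135,242),monitor.current_wrist_force())
env.wait(.3)
env.line_to(tcp(45,135,242),feed=.15)
env.line_to(tcp(45,135,320),feed=.2)
env.line_to(tcp(-90,40,340),feed=.25)
for n in("scene","side"): snap(imaging,n,6)
for p in(0,.08,.2): print(p,pr(w(thumb(p),POSE),"scene"),pr(w(thumb(p),POSE),"side"))
crop("scene",6,(100,100,340,300),3);crop("scene",0,(230,140,300,220),6);crop("side",6,(210,70,370,260),3)
a=cv2.imread("pics/scene0c.png")
crop("scene",6,(230,140,300,220),6);b=cv2.imread("pics/scene6c.png");cv2.imwrite("pics/cmp.png",np.hstack([b,a]))
print(monitor.current_clock())
E
```

```text
False 18.025 [0.57464214 0.08101985 0.25299389] [0.57446359 0.08102624 0.253     ] [ 0.14890995 -0.43842224 -0.31246391]
0 [266.45782345 163.99744273] [252.29558948 180.25041576]
0.08 [267.63468263 164.56906117] [250.3259343 178.2501671]
0.2 [269.51708099 165.78931743] [247.19796243 175.43784111]
20.05
```

View pics/cmp.png

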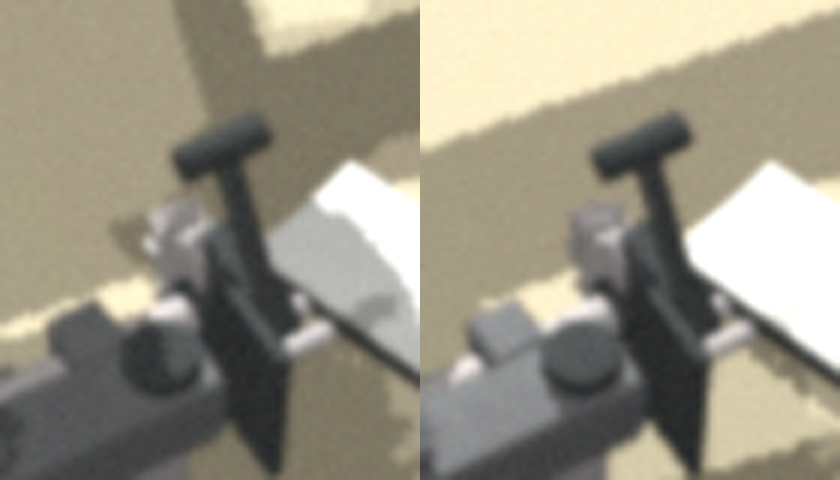

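View pics/side6c.png

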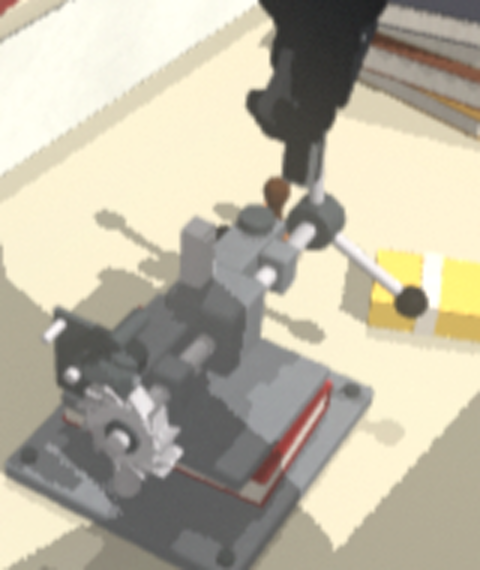

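View pics/scene6.png

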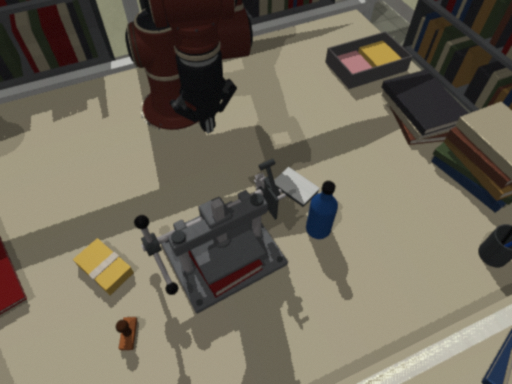

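```bash
python3 - <<'E'
from h import *
from scipy.optimize import least_squares
def th(t):
    g=cv2.imread(f"pics/scene{t}.png").max(2).astype(float)[156:172,256:278]
    return g
for T in(60,70,80):
  for t in(0,6):
    g=th(t);g=g.copy();v,u=np.nonzero(g[:14,:20]<T);print(T,t,(u.mean()+256).round(2),(v.mean()+156).round(2),len(u))
# template match at 8x of inverted bar
A=cv2.resize(np.minimum(th(0),90).astype(np.float32),None,fx=8,fy=8,interpolation=2)
B=cv2.resize(np.minimum(th(6),90).astype(np.float32),None,fx=8,fy=8,interpolation=2)
m=cv2.matchTemplate(B,A[24:88,24:150],cv2.TM_CCOEFF_NORMED);l=cv2.minMaxLoc(m);print("shift px",(np.array(l[3])-24)/8,l[1])
def cen(n,x,y,t,h=10):
    g=cv2.imread(f"pics/{n}6.png").max(2);x,y=int(x),int(y);v,u=np.nonzero(g[y-h:y+h+1,x-h:x+h+1]<t);return u.mean()+x-h,v.mean()+y-h
obs=[(n,k,cen(n,*pr(w(knob(.44,k),POSE),n),t)) for n,k,t in(("scene",0,45),("scene",1,45),("side",2,60))]
r=least_squares(lambda q:np.concatenate([pr(w(knob(q[0],k),POSE),n)-o for n,k,o in obs]),[.44]);print("wheel",r.x,r.fun.round(2))
a,b=cloud("scene",0),cloud("scene",6)
for nm,(v,u) in dict(bottle=(188,328),cards=(262,100),stamp=(326,122),pad=(185,296),book=(272,240)).items(): print(nm,a[v,u].round(3),b[v,u].round(3))
E
```

```text
60 0 266.68 164.96 95
60 6 266.93 164.97 102
70 0 266.75 164.73 111
70 6 267.31 164.53 131
80 0 266.65 164.57 128
80 6 268.18 163.41 187
shift px [0.25  0.125] 0.9709891080856323
wheel [0.43781309] [ 0.05 -0.08  0.1  -0.11  0.36  0.27]
bottle [0.603 0.194 0.187] [0.603 0.193 0.188]
cards [ 0.483 -0.337  0.034] [ 0.484 -0.337  0.035]
stamp [ 0.672 -0.318  0.073] [ 0.671 -0.319  0.07 ]
pad [0.462 0.202 0.021] [0.461 0.203 0.019]
book [ 0.651 -0.044  0.051] [ 0.65  -0.043  0.049]
```

```bash
python3 - <<'E'
from rig import order, monitor
print(monitor.current_wrist_force(),monitor.current_clock()); order.hand_in()
E
```

```text
[-0.11634941  0.08569004  1.05508175] 20.05
the job is handed in; nothing more can be done
```

The press is eased off by one notch, and I handed the job in at about 20 s on the clock. I used only closed fingertips and gripped nothing. I threw the pawl back by its thumb lever, pushed the upper knob back one tooth, and tipped the pawl forward so that it dropped home.

Last checks, from the camera images before handing in:
- **Wheel:** it stands at about 0.44 rad, up from −0.045 at the start. That is inside the range where the pawl drops fully home. One earlier fit gave 0.477 because the arm was behind one knob in the picture; the unobstructed knobs in that picture sat at about 0.44.
- **Pawl:** the thumb piece is within about 0.25 px of its home position, roughly 0.02 rad against the 0.08 limit. A rougher threshold check drifted further where the arm's shadow fell, so I did not rely on it.
- **Book and other things:** spot depth readings on the book, stamp, ink pad, cards and bottle agree with the start to about 3 mm or better.
- **Arm:** it was standing clear above the press, with about 1 N on the wrist, which is only sensor drift.

I did not measure the platen height directly. By the wheel's turn it should be up about 5 mm.

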